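Index the assembly turntable and hold the chest lid at its balance point

TASK

A white chest is screwed on an assembly turntable, and the joiner needs its lid held up while the lid stay goes in. With the lid still shut, turn the table anticlockwise (seen from above) by its upright wooden post until the notch on its rim drops onto the sprung roller of the catch block; then swing the lid up by the steel bow handle to its balance point, where it stands plumb over its hinge and would fall neither way, without ever letting it flop over backwards. Do not shift the other things on the bench, and finish while still holding the lid there by the handle, steady, with the table still in the detent.

Things in the scene. Friction and masses are not known exactly. Their poses are not given: they have to be found in the camera images.
- base: fixed dark steel foot of the turntable on the bench; origin on the turning axis at bench height; its +x axis points from the axis to the catch block (50 x 45 mm, 46 mm tall, 200 to 245 mm from the axis, on the far side from the robot), z up
- axis (a point): point on the turning axis at the top face of the grey disc (disc 340 mm across, its top 36 mm above the bench)
- turntable (a joint): turn of the disc on its foot in rad, anticlockwise from above positive, range -1.5 to 0.5; 0 is the detent, where the rim's notch (between two steel lobes 16 mm apart) sits on the sprung roller. It starts at -0.6 to -1.1 and turns with light friction (about 0.15 Nm), stays where left, takes some 5 to 10 N at the post to ride over the lobe, which it meets about 0.1 rad before the detent, and centres itself once within about 0.03 rad
- notch (a point): middle of the notch on the rim of the disc, 170 mm from the axis; it goes round with the disc
- roller (a point): fixed point on the rim circle in front of the catch block: the notch lies here when the table is in its detent
- post (a point): grip point on the upright dark wooden turning post, on its centre line 15 mm below its top: post 18 mm in diameter, 99 mm tall above the disc, its centre line 148 mm from the axis; it stands to the right of the chest (seen with the bow handle towards you), about 39 mm from the chest's side, and goes round with the disc. In the detent it lies 148 mm along the base's -y axis from the turning axis
- lid (a joint): opening of the lid in rad: 0 shut (level), 1.571 the balance point (panel plumb, its weight right over the hinge), up to 2.5 lying over backwards. The hinge is almost free of friction and has no stop or stay between, so the lid falls from any angle if not held
- bow (a point): middle of the outer bar of the steel bow handle on the lid's front edge: round bar 12 mm in diameter, 100 mm long, parallel to the hinge, 45 mm out from the lid's edge, in the plane of the lid, open all round; 190 mm from the hinge line. With the lid shut it is level, 127 mm above the bench
- hinge (a point): middle of the lid's hinge line, 127 mm above the bench, at the chest's back edge, 75 mm from the turning axis on the side towards the notch. The hinge line is level, square to the line from the bow to the hinge; the bow swings in an arc of radius 190 mm about it, up and over towards the notch side. The chest is 140 mm deep, 200 mm wide, its rim 121 mm above the bench; the lid is a bare pale wood panel 145 x 210 x 10 mm, with handle about 0.3 to 0.55 kg
- glue: bystander, leave alone: white glue bottle with red cap, 56 mm across, 150 mm tall
- screwdriver: bystander, leave alone: screwdriver lying flat
- hammer: bystander, leave alone: hammer lying flat
- jar: bystander, leave alone: glass jar with steel lid, 64 mm across, 75 mm tall
- offcut: bystander, leave alone: pale wood offcut 120 x 60 x 28 mm
- tape: bystander, leave alone: roll of paper tape, 90 mm across, 24 mm tall, lying flat

How it is judged:
By the outcome, as a careful person would: the job done as asked, in the order asked, and still so for the second after the job is handed in, while the arm keeps its last pose, push and grip.
It also fails if it takes over 58 s, if anything falls off the work surface, if the arm or the gripper's body presses on something with over 40 N, if the wrist force passes 120 N, or if a joint passes its speed limit or range.

ROBOT

A 6-joint arm with a two-finger parallel gripper is mounted at the origin on the work surface. World frame = base frame: x ahead of the robot, y to its left, z up, the work surface at z = 0. Lengths are in m, angles in rad, forces in N, time in s.
With the tool pointing down it reaches from about 0.35 to 0.875 m from the base axis. Payload 4.2 kg.
Tool frame: the origin (TCP) lies at the very end of the fingers, on their centre line; the grasp point (between the pads) lies 19 mm behind it; z points along the fingers, y is the direction in which the jaws open and shut (so a half turn about z gives the same grasp; the last joint's range is limited). The gripper opens to 85 mm and grips with 20 to 120 N. Pads are 22 mm wide; open, the fingers measure 114 mm over their backs; the gripper's body (76 mm by 85 mm) begins 54 mm behind the grasp point. The pads swing forward as they close: fully open they stand 13 mm farther back than shut.
Start: joints at [-1.058, 0.385, 0.008, 0, -1.194, -0.259], TCP at [0.157, -0.605, 0.231] pointing down, gripper open.
Joint ranges: [-3.14, 3.14], [-1.21, 2.06], [-1.07, 1.41], [-3.16, 2.05], [-2.99, -0.16], [-3.1, 3.1]. Speed limits (rad/s): [2.79, 2.79, 3.14, 3.14, 3.14, 3.14].

INTERFACE

Orientations are given as a rotation vector (axis times angle).
In Python, from plant import manip, capture, camera_info, job_done gives the robot as it stands.
- The arm moves only by the tool play_rows, never from a script. Its argument "commands" is a list of rows, each an object with "slide": the shift along the tool's x, y, z in mm, a list of three; "delta_rot": the turn, a rotation vector about the tool's x, y, z in rad, a list of three; "fingers": the closure, from 0 (fully open) to 1 (shut). A call has 1 to 10 rows; each row shifts and turns the commanded pose from where the row before left it, along the tool's axes as they then stand; what a row does not reach is not made up. A row lasts 1/10 s, in which the tool goes at most 50 mm and 8.59 degrees, less where a joint would pass 70% of its speed; a pose out of reach is approached as far as the arm can. A call is refused whole if a number of a shift passes 50 or a number of a turn 0.15, either way. A call with a gripper value outside its range is refused whole. The fingers move at their own pace and stop on an object; "grip_force" is the grip in N (left out, the last holds). Time passes only in rows, so rows that do not move let the fingers close. It gives the time, the measured TCP pose, the force and the opening at its end, in the units of the state.
- manip.get_obs(): the state, without advancing time (a new reading comes with each control period).
- capture(name): name is "side" or "top" or "wrist"; returns (picture, depth): 400x640x3 uint8, blue, green, red; 400x640 float32, m along the optical axis (not along the pixel's ray), 0 where there is no reading.
- camera_info(name): a dict with "fx", "fy", "cx", "cy" (pixels), "xyz" and "orientation" of the camera in the world. Camera axes: x right, y down, z forward; pixel columns grow to the right and rows downward; lengths in m; the calibration is good to about 2 mm. A picture is of the moment at which its call begins: read the wrist's pose just before it. camera_info takes no time and is no camera call; for the wrist camera it gives the pose at the moment of the call.
- job_done(): hands the job in, once; it reports no verdict.
The state is a dict: "time_s": time; "q": joint angles; "qvel": joint speeds; "tau": joint torques, N m; "position": TCP position; "ee_rot": TCP orientation; "ft_force": force on the tool from outside, world axes, zero at the start; "moment": the same for the moment, N m; "opening": finger opening in m.
Only numpy, scipy, OpenCV 4.12 (cv2) and the standard library are available. Lean on these libraries where they do the work, as an engineer would, in place of code of your own. Each camera call takes 0.05 s, during which the arm holds its last target.

## Working session

There is one attempt and no reset: what is moved stays moved. The work goes in short steps, Python scripts to look and compute and a tool call to move; the robot and the scene stay as the last step left them, time stands still between calls to the robot, and variables do not carry over. Pictures are saved under pics/ and viewed, and the job is handed in when it is done.

Besides the shell and the picture viewer there is one more tool, called in YAML: its name, and indented under it one key for each argument. play_rows: Moves the arm, as the interface text tells. Its arguments: {"type":"object","properties":{"commands":{"type":"array"},"grip_force":{"type":"number"}},"required":["commands"]}

```bash
ls; mkdir -p pics; python3 - <<'E'
from plant import manip,capture,camera_info
import cv2,numpy as np
o=manip.get_obs();print(o)
for n in("side","top"):
    print(n,camera_info(n)); p,d=capture(n); cv2.imwrite(f"pics/{n}0.png",p); np.save(f"pics/{n}0.npy",d)
E
```

```text
pics
{'time_s': 0.0, 'q': array([-1.05842048e+00,  3.85595158e-01,  6.60654947e-03, -5.07270908e-04,
       -1.19397964e+00, -2.58600110e-01]), 'qvel': array([0.00108761, 0.00051468, 0.00115496, 0.00059068, 0.00174114,
       0.00181587]), 'tau': array([ 1.18584667e-03, -3.92287517e+01,  1.88409913e+01,  4.18645084e+00,
       -4.64533368e-03, -9.16405085e-07]), 'position': array([ 0.1567861 , -0.60440982,  0.2301895 ]), 'ee_rot': array([ 0.39722126, -3.1159945 , -0.00343934]), 'ft_force': array([-0.709294  , -0.13051918,  0.18988147]), 'moment': array([ 0.057485  ,  0.03348721, -0.01100126]), 'opening': 0.08584628247258468}
side {'fx': 369.3601156600187, 'fy': 369.3601156600187, 'cx': 314.3940420596462, 'cy': 197.64763710257844, 'xyz': array([0.01809504, 0.63931413, 0.77521845]), 'orientation': array([-0.8347457 ,  2.43726831, -1.20006475])}
top {'fx': 387.00531841306616, 'fy': 387.00531841306616, 'cx': 318.82751618655624, 'cy': 202.88205030644656, 'xyz': array([ 0.42698302, -0.02494184,  1.09592437]), 'orientation': array([-2.17097453,  2.11757403, -0.15082348])}
```

View pics/side0.png

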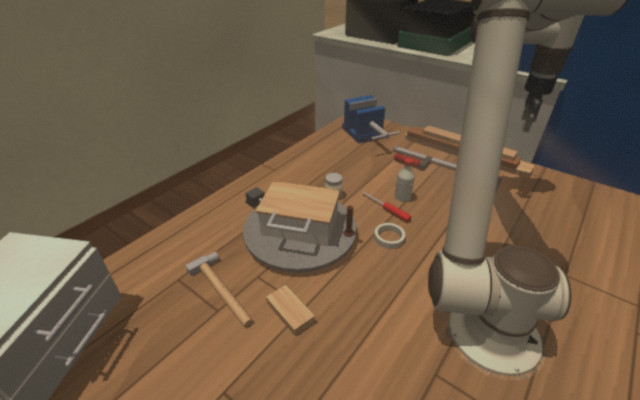

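View pics/top0.png

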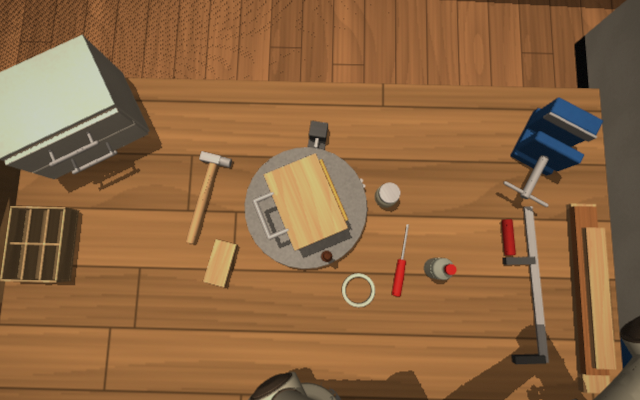

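The top view shows the disc around (306,208) and the catch block at (318,130). The bow is to the left at (270,215) and the post at (327,256). The jar is at (388,195), the screwdriver at (402,262) and the tape at (358,290). Next I'll measure them.

```bash
cat > h.py <<'E'
import numpy as np,cv2
from scipy.spatial.transform import Rotation as R
def ray(ci,u,v):
    d=np.array([(u-ci['cx'])/ci['fx'],(v-ci['cy'])/ci['fy'],1.]);return R.from_rotvec(ci['orientation']).as_matrix()@d
def plane(ci,u,v,z):
    d=ray(ci,u,v);return ci['xyz']+d*(z-ci['xyz'][2])/d[2]
def cloud(ci,D):
    v,u=np.mgrid[0:D.shape[0],0:D.shape[1]]
    d=np.stack([(u-ci['cx'])/ci['fx'],(v-ci['cy'])/ci['fy'],np.ones(D.shape)],-1)*D[...,None]
    return d@R.from_rotvec(ci['orientation']).as_matrix().T+ci['xyz']
def proj(ci,p):
    c=R.from_rotvec(ci['orientation']).as_matrix().T@(np.array(p)-ci['xyz']);return ci['fx']*c[0]/c[2]+ci['cx'],ci['fy']*c[1]/c[2]+ci['cy']
E
python3 - <<'E'
from plant import manip,capture,camera_info
from h import *
ci=camera_info('top');im=cv2.imread('pics/top0.png');D=np.load('pics/top0.npy');P=cloud(ci,D)
cv2.imwrite('pics/topcrop.png',cv2.resize(im[100:320,190:480],None,fx=2.7,fy=2.7,interpolation=cv2.INTER_CUBIC))
z=P[...,2]
print('bench z',np.median(z[300:330,250:330]))
roi=np.zeros(z.shape,bool);roi[130:290,230:380]=1
m=roi&(abs(z-.036)<.008)
hsv=cv2.cvtColor(im,cv2.COLOR_BGR2HSV)
m2=(m&(hsv[...,1]<60)).astype(np.uint8)
m2=cv2.morphologyEx(m2,cv2.MORPH_OPEN,np.ones((3,3)))
c=max(cv2.findContours(m2,0,1)[0],key=cv2.contourArea)
hull=cv2.convexHull(c)[:,0]
pts=np.array([plane(ci,u,v,.036)[:2] for u,v in hull.astype(float)])
from scipy.optimize import least_squares
r=least_squares(lambda s:np.hypot(pts[:,0]-s[0],pts[:,1]-s[1])-s[2],[.4,0,.17],loss='soft_l1',f_scale=.002);print('disc',r.x, np.abs(r.fun).max())
# lid
m=roi&(abs(z-.130)<.012)&(hsv[...,1]>60)
c=max(cv2.findContours(m.astype(np.uint8),0,1)[0],key=cv2.contourArea);rr=cv2.minAreaRect(c)
box=cv2.boxPoints(rr);print('lid',[plane(ci,*b,.132)[:2].round(4) for b in box],np.median(z[m]))
# block
m=np.zeros_like(roi);m[115:150,300:335]=1;m&=(abs(z-.046)<.01)
vv,uu=np.nonzero(m);print('block',P[m].mean(0),len(vv))
# post
m=np.zeros_like(roi);m[240:275,310:345]=1;m&=(abs(z-.135)<.012)&(hsv[...,2]<120)
vv,uu=np.nonzero(m);print('post px',uu.mean(),vv.mean(),len(vv),plane(ci,uu.mean(),vv.mean(),.135))
E
```

```text
bench z 0.0004371206181846832
disc [0.57163059 0.01790999 0.16740549] 0.0039447448608891655
lid [array([0.6383, 0.1271]), array([ 0.7042, -0.0165]), array([ 0.5101, -0.1006]), array([0.4477, 0.0396])] 0.1324242413204063
block [ 0.7849948  -0.00753766  0.04524102] 317
post px 326.5853658536585 255.02439024390245 41 [ 0.43768861 -0.04149859  0.135     ]
```

View pics/topcrop.png

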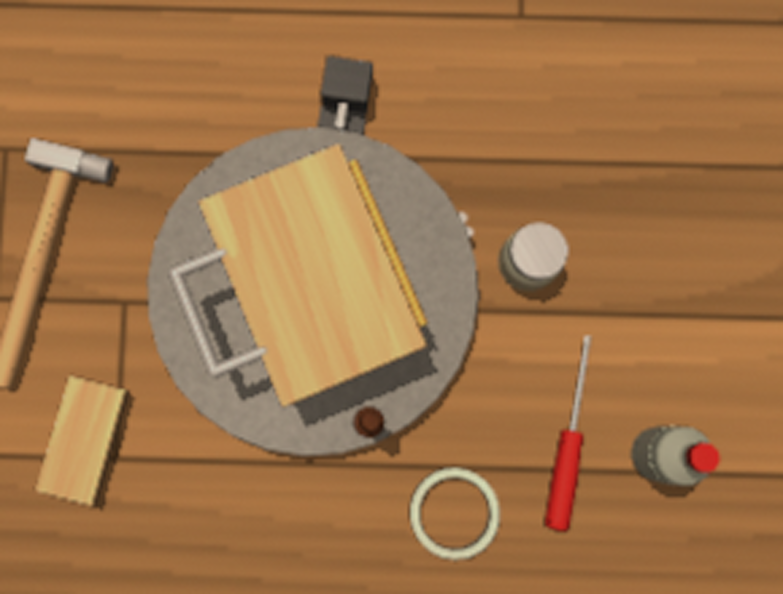

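```bash
cat >> h.py <<'E'
def down(yaw): # tool z down, tool y at world angle yaw
    y=np.array([np.cos(yaw),np.sin(yaw),0]);z=np.array([0,0,-1.]);return np.stack([np.cross(y,z),y,z],1)
def delta(o,pos,Rt):
    R0=R.from_rotvec(o['ee_rot']).as_matrix();print('slide',(R0.T@(np.array(pos)-o['position'])*1e3).round(1),'rot',R.from_matrix(R0.T@Rt).as_rotvec().round(3))
E
python3 - <<'E'
from plant import manip
from h import *
o=manip.get_obs();R0=R.from_rotvec(o['ee_rot']).as_matrix();print(R0.round(3), np.arctan2(R0[1,1],R0[0,1]))
for y in(-1.153,1.988):delta(o,[.4375,-.042,.231],down(y))
E
```

```text
[[-0.968 -0.251 -0.001]
 [-0.251  0.968  0.002]
 [ 0.     0.002 -1.   ]] 1.8244854705647953
slide [-4.129e+02  4.740e+02  2.000e-01] rot [ 0.    -0.003  2.977]
slide [-4.129e+02  4.740e+02  2.000e-01] rot [ 0.002  0.    -0.164]
```

play_rows:
  commands:
    - {"slide": [-26,29.5,0],"delta_rot": [0,0,0],"fingers": 0}
    - {"slide": [-26,29.5,0],"delta_rot": [0,0,0],"fingers": 0}
    - {"slide": [-26,29.5,0],"delta_rot": [0,0,0],"fingers": 0}
    - {"slide": [-26,29.5,0],"delta_rot": [0,0,0],"fingers": 0}
    - {"slide": [-26,29.5,0],"delta_rot": [0,0,0],"fingers": 0}
    - {"slide": [-26,29.5,0],"delta_rot": [0,0,0],"fingers": 0}
    - {"slide": [-26,29.5,0],"delta_rot": [0,0,0],"fingers": 0}
    - {"slide": [-26,29.5,0],"delta_rot": [0,0,0],"fingers": 0}
    - {"slide": [-26,29.5,0],"delta_rot": [0,0,0],"fingers": 0}
    - {"slide": [-26,29.5,0],"delta_rot": [0,0,0],"fingers": 0}

```text
time_s: 1.1
position: [0.3347, -0.2525, 0.2311]
ee_rot: [0.397, -3.116, -0.0]
ft_force: [1.4, -1.3, -0.2]
opening: 0.0854
```

play_rows:
  commands:
    - {"slide": [-26,29.5,0],"delta_rot": [0,0,0],"fingers": 0}
    - {"slide": [-26,29.5,0],"delta_rot": [0,0,0],"fingers": 0}
    - {"slide": [-26,29.5,0],"delta_rot": [0,0,0],"fingers": 0}
    - {"slide": [-26,29.5,0],"delta_rot": [0,0,0],"fingers": 0}
    - {"slide": [-26,29.5,0],"delta_rot": [0,0,0],"fingers": 0}
    - {"slide": [-22,29.5,0],"delta_rot": [0,0,0],"fingers": 0}
    - {"slide": [0,0,0],"delta_rot": [0,0,-0.08],"fingers": 0}
    - {"slide": [0,0,0],"delta_rot": [0,0,-0.08],"fingers": 0}
    - {"slide": [0,0,0],"delta_rot": [0,0,0],"fingers": 0}

```text
time_s: 2.0
position: [0.437, -0.0442, 0.2309]
ee_rot: [0.646, -3.073, -0.0]
ft_force: [-0.4, 0.7, -0.0]
opening: 0.0855
```

```bash
python3 - <<'E'
from plant import manip,capture,camera_info
from h import *
o=manip.get_obs();print(o['time_s'],o['q'].round(3),o['position'],o['ft_force'])
delta(o,[.4375,-.042,.101],down(1.988))
ci=camera_info('wrist');p,D=capture('wrist');cv2.imwrite('pics/w1.png',p);print(ci)
print(proj(ci,[.4375,-.042,.135]))
E
```

```text
2.0 [ 0.271  0.063 -0.419 -0.    -1.089 -1.428] [ 0.43698831 -0.04424452  0.23090211] [-0.44278953  0.70379964 -0.02199113]
slide [ -1.5   1.8 129.9] rot [ 0.    -0.001 -0.003]
{'fx': 338.2153451498823, 'fy': 338.2153451498823, 'cx': 313.5981897549121, 'cy': 199.1025245954107, 'xyz': array([ 0.36708886, -0.07380448,  0.37306411]), 'orientation': array([1.61515222, 2.47534869, 0.3711367 ])}
(np.float64(314.7445765463693), np.float64(204.47984770620394))
```

View pics/w1.png

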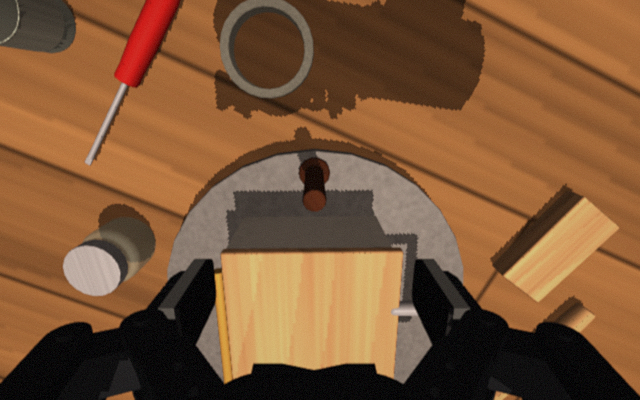

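The wrist view has the post top at (314,202), against a predicted (315,204), so I can descend.

play_rows:
  commands:
    - {"slide": [-1.5,2,30],"delta_rot": [0,0,0],"fingers": 0}
    - {"slide": [0,0,30],"delta_rot": [0,0,0],"fingers": 0}
    - {"slide": [0,0,30],"delta_rot": [0,0,0],"fingers": 0}
    - {"slide": [0,0,25],"delta_rot": [0,0,0],"fingers": 0}
    - {"slide": [0,0,15],"delta_rot": [0,0,0],"fingers": 0}
    - {"slide": [0,0,0],"delta_rot": [0,0,0],"fingers": 0}

```text
time_s: 2.65
position: [0.436, -0.0429, 0.0994]
ee_rot: [0.64, -3.07, 0.0]
ft_force: [0.3, 0.4, -0.1]
opening: 0.0852
```

play_rows:
  commands:
    - {"slide": [0,0,0],"delta_rot": [0,0,0],"fingers": 1}
    - {"slide": [0,0,0],"delta_rot": [0,0,0],"fingers": 1}
    - {"slide": [0,0,0],"delta_rot": [0,0,0],"fingers": 1}
    - {"slide": [0,0,0],"delta_rot": [0,0,0],"fingers": 1}
    - {"slide": [0,0,0],"delta_rot": [0,0,0],"fingers": 1}
    - {"slide": [0,0,0],"delta_rot": [0,0,0],"fingers": 1}
    - {"slide": [0,0,0],"delta_rot": [0,0,0],"fingers": 1}
    - {"slide": [0,0,0],"delta_rot": [0,0,0],"fingers": 1}
  grip_force: 40

```text
time_s: 3.45
position: [0.4382, -0.0423, 0.1021]
ee_rot: [-0.645, 3.074, -0.001]
ft_force: [-1.3, -0.2, 6.3]
opening: 0.0171
```

```bash
python3 - <<'E'
from plant import manip
from h import *
o=manip.get_obs();print(o)
A=np.array([.5716,.0179]);v=o['position'][:2]-A;print(np.hypot(*v),np.arctan2(v[1],v[0]))
# arc chord per row of 0.05 rad in tool frame
E
```

```text
{'time_s': 3.45, 'q': array([ 2.75670484e-01,  2.24049011e-01, -6.07260409e-01,  6.34463278e-04,
       -7.38556314e-01, -1.43299422e+00]), 'qvel': array([-8.47952417e-04,  9.70312932e-05, -1.82178180e-03,  1.10575854e-03,
       -2.75131772e-04, -1.92772162e-04]), 'tau': array([  0.37875303, -23.30405116,  12.87478119,   2.60167994,
         0.43915143,   0.0756699 ]), 'position': array([ 0.43816194, -0.04225843,  0.10211735]), 'ee_rot': array([-6.45388725e-01,  3.07360704e+00, -5.68829402e-04]), 'ft_force': array([-1.27078421, -0.24102567,  6.2569727 ]), 'moment': array([-0.15942358,  0.37348212, -0.16102654]), 'opening': 0.017057743552173307}
0.1463719647270321 -2.7180452689431167
```

play_rows:
  commands:
    - {"slide": [-0.18,-7.35,0],"delta_rot": [0,0,-0.05],"fingers": 1}
    - {"slide": [-0.18,-7.35,0],"delta_rot": [0,0,-0.05],"fingers": 1}
    - {"slide": [-0.18,-7.35,0],"delta_rot": [0,0,-0.05],"fingers": 1}
    - {"slide": [-0.18,-7.35,0],"delta_rot": [0,0,-0.05],"fingers": 1}
    - {"slide": [-0.18,-7.35,0],"delta_rot": [0,0,-0.05],"fingers": 1}
    - {"slide": [-0.18,-7.35,0],"delta_rot": [0,0,-0.05],"fingers": 1}
    - {"slide": [-0.18,-7.35,0],"delta_rot": [0,0,-0.05],"fingers": 1}
    - {"slide": [-0.18,-7.35,0],"delta_rot": [0,0,-0.05],"fingers": 1}
    - {"slide": [-0.18,-7.35,0],"delta_rot": [0,0,-0.05],"fingers": 1}
    - {"slide": [-0.18,-7.35,0],"delta_rot": [0,0,-0.05],"fingers": 1}

```text
time_s: 4.45
position: [0.4835, -0.0995, 0.1022]
ee_rot: [-1.389, 2.816, -0.001]
ft_force: [-0.3, 1.3, 5.2]
opening: 0.017
```

```bash
python3 - <<'E'
from plant import manip
from h import *
o=manip.get_obs();print(o['ft_force'],o['moment'],o['opening'],o['q'])
A=np.array([.5716,.0179]);v=o['position'][:2]-A;print(np.hypot(*v),np.arctan2(v[1],v[0]))
R0=R.from_rotvec(o['ee_rot']).as_matrix();print(np.arctan2(R0[1,1],R0[0,1]), R0.T@o['ft_force'])
E
```

```text
[-0.30422644  1.30895687  5.22592383] [ 0.50143388  0.2265934  -0.02746359] 0.016955185667268755 [ 1.26680547e-01  3.04922716e-01 -4.85004029e-01  1.28460165e-04
 -7.79138388e-01 -7.81381682e-01]
0.1468257737994881 -2.2145211204876842
2.48698209617746 [-0.8591846   1.03154061 -5.22627281]
```

play_rows:
  commands:
    - {"slide": [-0.18,-7.35,0],"delta_rot": [0,0,-0.05],"fingers": 1}
    - {"slide": [-0.18,-7.35,0],"delta_rot": [0,0,-0.05],"fingers": 1}
    - {"slide": [-0.18,-7.35,0],"delta_rot": [0,0,-0.05],"fingers": 1}
    - {"slide": [-0.18,-7.35,0],"delta_rot": [0,0,-0.05],"fingers": 1}
    - {"slide": [-0.18,-7.35,0],"delta_rot": [0,0,-0.05],"fingers": 1}
    - {"slide": [-0.18,-7.35,0],"delta_rot": [0,0,-0.05],"fingers": 1}
    - {"slide": [-0.18,-7.35,0],"delta_rot": [0,0,-0.05],"fingers": 1}
    - {"slide": [0,0,0],"delta_rot": [0,0,0],"fingers": 1}

```text
time_s: 5.25
position: [0.53, -0.1231, 0.1021]
ee_rot: [-1.855, 2.532, -0.003]
ft_force: [0.7, 2.5, 5.3]
opening: 0.0167
```

```bash
cat > st.py <<'E'
from plant import manip,capture
from h import *
import sys
o=manip.get_obs();print(o['time_s'],o['position'],o['ft_force'].round(2),o['opening'])
A=np.array([.5716,.0179]);v=o['position'][:2]-A;print(np.hypot(*v),np.arctan2(v[1],v[0]))
R0=R.from_rotvec(o['ee_rot']).as_matrix();print(np.arctan2(R0[1,1],R0[0,1]), R0.T@o['ft_force'])
if len(sys.argv)>1:
    p,D=capture('top');np.save(f'pics/{sys.argv[1]}.npy',D);cv2.imwrite(f'pics/{sys.argv[1]}_full.png',p);cv2.imwrite(f'pics/{sys.argv[1]}.png',cv2.resize(p[100:320,190:480],None,fx=2.7,fy=2.7,interpolation=cv2.INTER_CUBIC))
E
python3 st.py t1
```

```text
5.25 [ 0.52997967 -0.1231397   0.10213758] [0.69 2.46 5.26] 0.016686538336185
0.14705253371838903 -1.85774847661291
2.8356821371040737 [-2.56340144  0.06423116 -5.25785358]
```

View pics/t1.png

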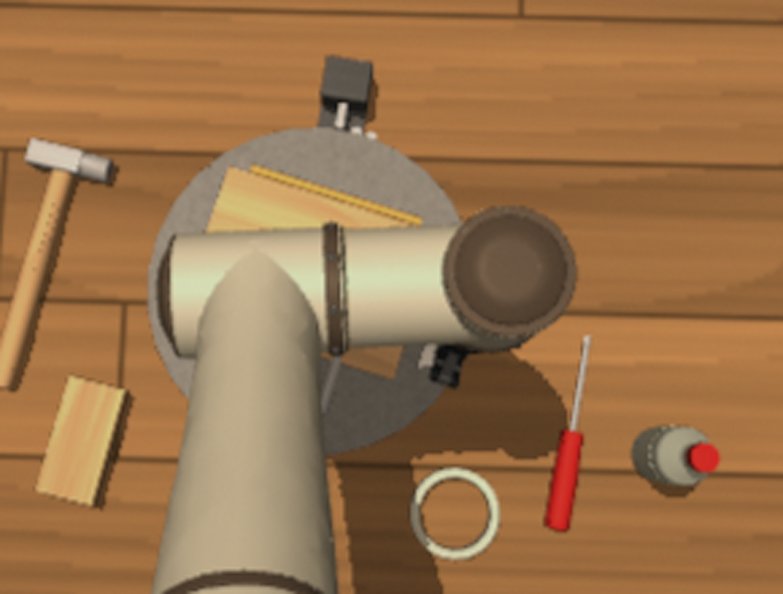

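The lobes, at (356,130) and (372,134), are just right of the roller at (342,118). I'll slow down for the lobe.

play_rows:
  commands:
    - {"slide": [-0.03,-2.95,0],"delta_rot": [0,0,-0.02],"fingers": 1}
    - {"slide": [-0.03,-2.95,0],"delta_rot": [0,0,-0.02],"fingers": 1}
    - {"slide": [-0.03,-2.95,0],"delta_rot": [0,0,-0.02],"fingers": 1}
    - {"slide": [-0.03,-2.95,0],"delta_rot": [0,0,-0.02],"fingers": 1}

```text
time_s: 5.7
position: [0.5383, -0.1254, 0.1021]
ee_rot: [1.954, -2.459, -0.003]
ft_force: [-7.4, 8.4, 13.3]
opening: 0.0169
```

play_rows:
  commands:
    - {"slide": [-0.03,-2.95,0],"delta_rot": [0,0,-0.02],"fingers": 1}
    - {"slide": [-0.03,-2.95,0],"delta_rot": [0,0,-0.02],"fingers": 1}

```text
time_s: 5.9
position: [0.5389, -0.1254, 0.102]
ee_rot: [1.995, -2.416, -0.017]
ft_force: [-19.9, 16.4, 23.8]
opening: 0.0167
```

```bash
python3 st.py
```

```text
5.9 [ 0.53887166 -0.12537149  0.10195754] [-19.91  16.37  23.81] 0.016673281729167027
0.14696211281422975 -1.7953785996528497
2.951263053904835 [-12.33817428  22.96528852 -23.48663957]
```

```bash
python3 - <<'E'
from plant import manip,capture
from h import *
print(manip.get_obs()['moment'])
p,D=capture('side');cv2.imwrite('pics/s2.png',cv2.resize(p[150:300,200:460],None,fx=3,fy=3,interpolation=cv2.INTER_CUBIC))
p,D=capture('wrist');cv2.imwrite('pics/w2.png',p)
E
python3 st.py t2
```

```text
[ 4.53327832  5.17527404 -0.44571028]
6.0 [ 0.53885485 -0.12531384  0.10198225] [-16.06  12.93  19.85] 0.01668574542798285
0.14690966178816145 -1.7955775455104015
2.951186433010294 [ -9.68090805  18.47683089 -19.6028292 ]
```

View pics/s2.png

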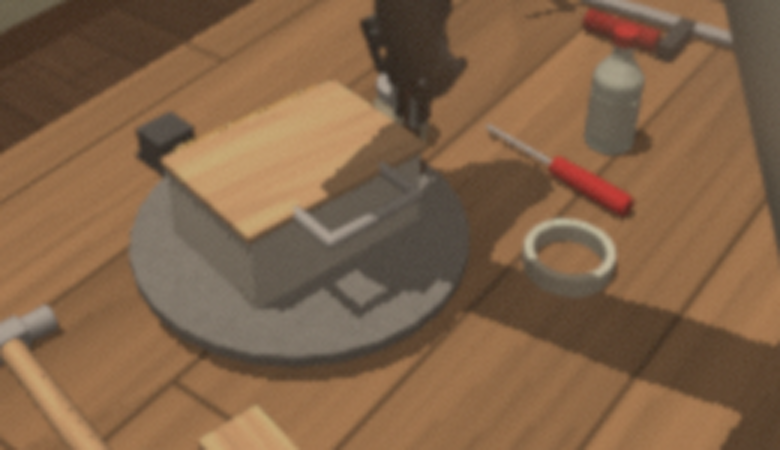

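View pics/w2.png

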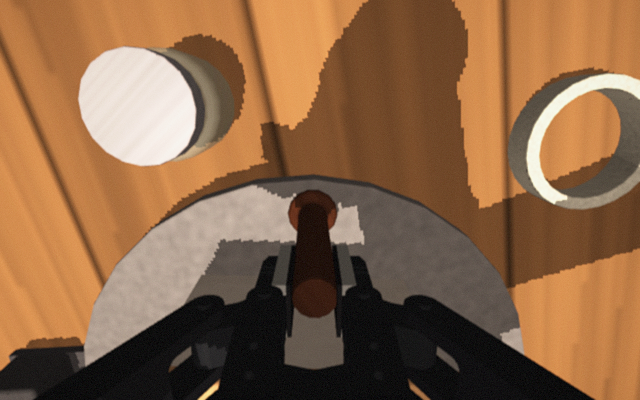

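View pics/t2.png

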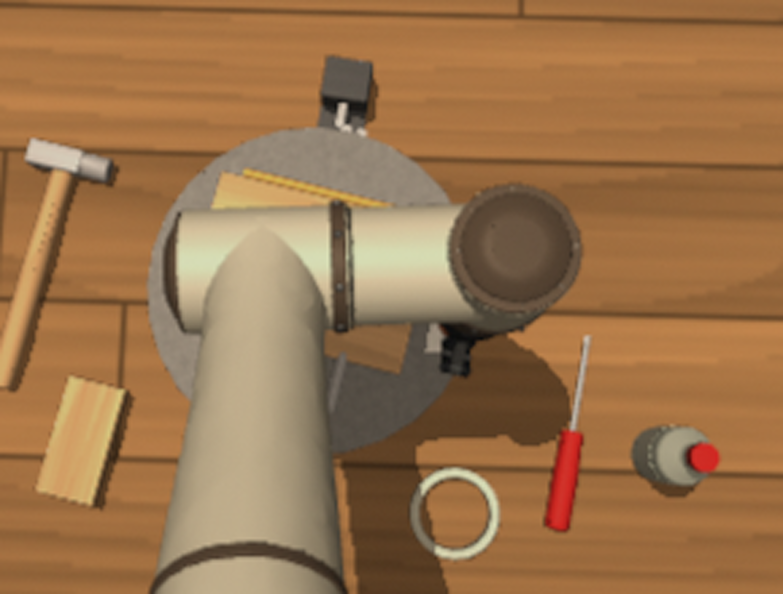

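The lobe is on the roller and nothing is obstructing it. I'll relieve the axial and radial load, then keep pushing tangentially.

play_rows:
  commands:
    - {"slide": [-1.5,-1.5,-2],"delta_rot": [0,0,0],"fingers": 1}
    - {"slide": [0,-1.5,0],"delta_rot": [0,0,0],"fingers": 1}
    - {"slide": [0,0,0],"delta_rot": [0,0,0],"fingers": 1}

```text
time_s: 6.35
position: [0.5388, -0.1253, 0.102]
ee_rot: [1.99, -2.414, -0.023]
ft_force: [-18.7, 8.6, 13.8]
opening: 0.017
```

```bash
python3 st.py
```

```text
6.35 [ 0.53883443 -0.12529386  0.10201554] [-18.73   8.55  13.8 ] 0.01699210123874926
0.14689473720933727 -1.7957433790168302
2.9498849959497786 [ -4.81666295  20.29037656 -13.39847933]
```

play_rows:
  commands:
    - {"slide": [-0.5,-1.5,-1],"delta_rot": [0,0,0.01],"fingers": 1}
    - {"slide": [0,-1.5,0],"delta_rot": [0,0,0.01],"fingers": 1}
    - {"slide": [0,0,0],"delta_rot": [0,0,0],"fingers": 1}

```text
time_s: 6.65
position: [0.5389, -0.1253, 0.102]
ee_rot: [1.963, -2.429, -0.03]
ft_force: [-23.6, 10.1, 14.6]
opening: 0.0166
```

```bash
python3 st.py
```

```text
6.65 [ 0.53887357 -0.12531072  0.10197507] [-23.64  10.11  14.63] 0.016587173286768377
0.14690245108553493 -1.7954580575503098
2.9300305740462353 [ -4.88905414  25.62128675 -13.956751  ]
```

```bash
python3 - <<'E'
from plant import manip,capture
from h import *
o=manip.get_obs();print(o['moment'],o['q'],o['tau'],o['qvel'])
p,D=capture('top');cv2.imwrite('pics/t3.png',cv2.resize(p[110:170,280:360],None,fx=9,fy=9,interpolation=cv2.INTER_CUBIC))
p,D=capture('wrist');cv2.imwrite('pics/w3.png',p)
E
```

```text
[2.60472543 5.67178297 0.02214451] [ 0.06159691  0.40516644 -0.31879183 -0.00679977 -0.87311563 -0.26869445] [ -2.3213511  -28.65686774  22.6443994    6.33523732   5.4946129
  -0.08394103] [ 0.00044134 -0.00303833 -0.00267381  0.0009238   0.0081124   0.00345446]
```

View pics/t3.png

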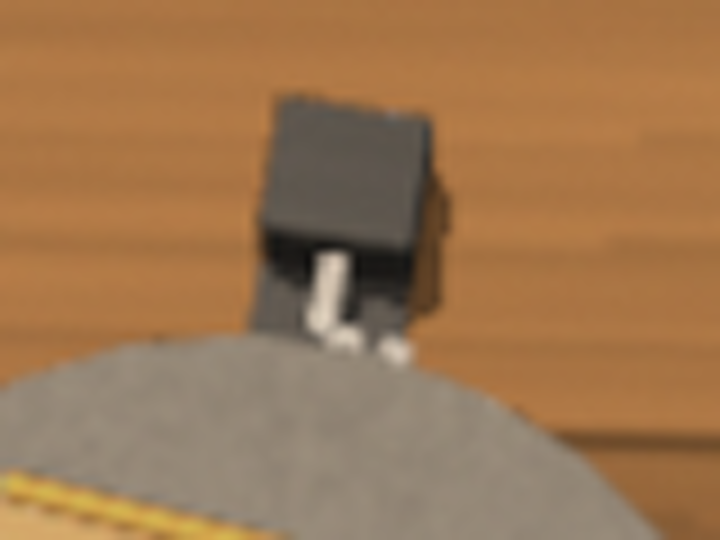

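View pics/w3.png

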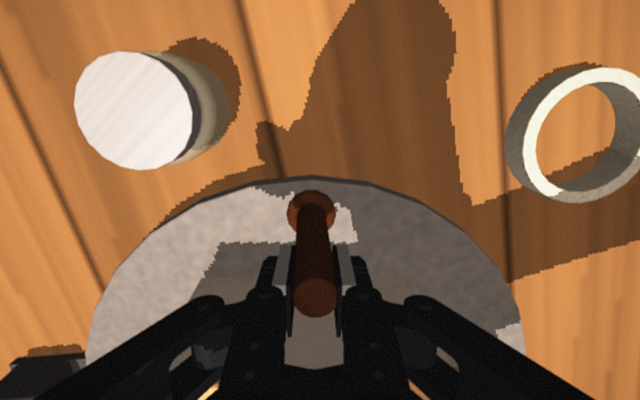

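play_rows:
  commands:
    - {"slide": [0,-2,-1],"delta_rot": [0,0,0],"fingers": 1}
    - {"slide": [0,-2,-1],"delta_rot": [0,0,0],"fingers": 1}

```text
time_s: 6.95
position: [0.5389, -0.1254, 0.1021]
ee_rot: [1.958, -2.426, -0.041]
ft_force: [-29.5, 13.4, 9.8]
opening: 0.0165
```

```bash
python3 st.py
```

```text
6.95 [ 0.53893923 -0.12540429  0.10207333] [-29.54  13.43   9.76] 0.01646422521400759
0.14697906449126874 -1.794880732689675
2.928435258056251 [-6.86006459 32.03883422 -8.63634371]
```

play_rows:
  commands:
    - {"slide": [1,10,2],"delta_rot": [0,0,0],"fingers": 1}
    - {"slide": [0,10,2],"delta_rot": [0,0,0.02],"fingers": 1}
    - {"slide": [0,5,0],"delta_rot": [0,0,0.02],"fingers": 1}
    - {"slide": [0,0,0],"delta_rot": [0,0,0],"fingers": 1}

```text
time_s: 7.35
position: [0.5302, -0.1229, 0.1021]
ee_rot: [-1.928, 2.48, 0.001]
ft_force: [1.0, 1.9, -2.4]
opening: 0.0165
```

```bash
python3 st.py; python3 -c "
from plant import manip;print(manip.get_obs()['moment'],manip.get_obs()['ee_rot'])"
```

```text
7.35 [ 0.53019881 -0.12293238  0.10211727] [ 0.97  1.87 -2.37] 0.01651029545627995
0.14679175388981025 -1.8567164040388233
2.8922124428186757 [-2.05086588 -0.4774651   2.36887636]
[ 0.50706902 -0.33548039 -0.30919381] [-1.92766797e+00  2.48014514e+00  1.15523614e-03]
```

play_rows:
  commands:
    - {"slide": [-0.3,-13,0],"delta_rot": [0,0,-0.06],"fingers": 1}
    - {"slide": [-0.6,-13,0],"delta_rot": [0,0,-0.06],"fingers": 1}
    - {"slide": [0,0,0],"delta_rot": [0,0,0],"fingers": 1}

```text
time_s: 7.65
position: [0.5566, -0.1283, 0.1021]
ee_rot: [2.077, -2.355, -0.001]
ft_force: [-0.9, 0.2, 0.7]
opening: 0.0169
```

```bash
python3 st.py
```

```text
7.65 [ 0.55655593 -0.12834304  0.10213682] [-0.92  0.16  0.66] 0.01686708996607402
0.14701479981595017 -1.6733060651452336
3.016240300330558 [-0.03868237  0.93539483 -0.66208616]
```

It went over the lobe and the force is near zero. I'll let go, rise, and check the detent.

play_rows:
  commands:
    - {"slide": [0,0,0],"delta_rot": [0,0,0],"fingers": 0.7}
    - {"slide": [0,0,0],"delta_rot": [0,0,0],"fingers": 0.5}
    - {"slide": [0,0,0],"delta_rot": [0,0,0],"fingers": 0.4}
    - {"slide": [0,0,-25],"delta_rot": [0,0,0],"fingers": 0.4}
    - {"slide": [0,0,-35],"delta_rot": [0,0,0],"fingers": 0.4}
    - {"slide": [0,0,-40],"delta_rot": [0,0,0],"fingers": 0.4}
    - {"slide": [45,0,-20],"delta_rot": [0,0,0],"fingers": 0.4}
    - {"slide": [45,0,0],"delta_rot": [0,0,0],"fingers": 0.4}
    - {"slide": [45,0,0],"delta_rot": [0,0,0],"fingers": 0.4}
    - {"slide": [45,0,0],"delta_rot": [0,0,0],"fingers": 0.4}

```text
time_s: 8.65
position: [0.533, -0.3081, 0.2229]
ee_rot: [-2.076, 2.357, -0.002]
ft_force: [0.9, -0.2, 0.4]
opening: 0.0512
```

```bash
python3 st.py t4; python3 - <<'E'
import cv2
p=cv2.imread('pics/t4_full.png');cv2.imwrite('pics/t4z.png',cv2.resize(p[110:170,280:360],None,fx=9,fy=9,interpolation=cv2.INTER_CUBIC))
E
```

```text
8.65 [ 0.53303161 -0.30806472  0.22292731] [ 0.87 -0.21  0.41] 0.0511712016715604
0.3282385103252683 -1.6885695019971165
3.0147596667835512 [ 0.09985878 -0.89351643 -0.40519588]
```

View pics/t4.png

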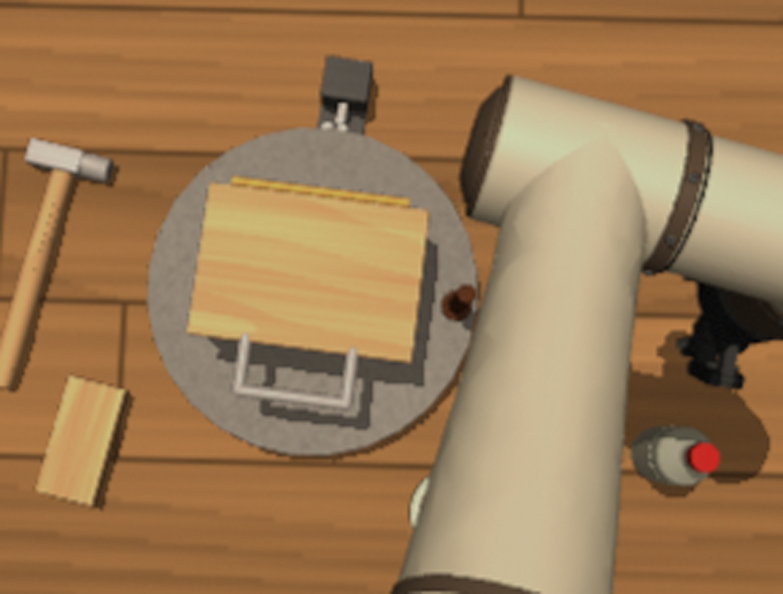

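View pics/t4z.png

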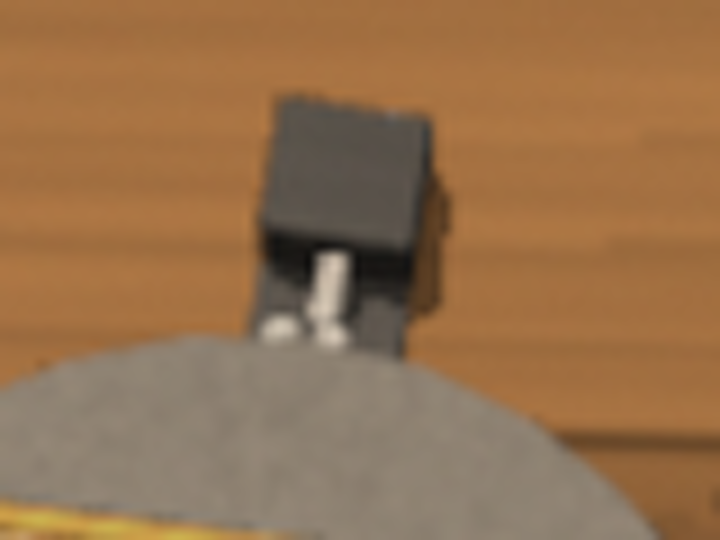

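```bash
python3 - <<'E'
from plant import manip,camera_info
from h import *
ci=camera_info('top');A=np.array([.5716,.0179])
def a(u,v,z):
    p=plane(ci,u,v,z)[:2]-A;return np.hypot(*p).round(4),np.arctan2(p[1],p[0]).round(4)
def c(u,v):return 280+u/9-.44,110+v/9-.44
for n,u,v,z in[('rollertip0',320,322,.028),('rollertop',335,258,.028),('lobeL',280,330,.036),('lobeR',332,335,.036),('lobeL30',280,330,.028)]:
    print(n,a(*c(u,v),z))
for n,b in(('blk',[(278,97),(430,118),(410,247),(262,232)]),):
    q=np.array([plane(ci,*c(*p),.046)[:2] for p in b]);print(q,[a(*c(*p),.046) for p in b]);m=q.mean(0)-A;print('blk centre ang',np.hypot(*m),np.arctan2(m[1],m[0]))
    s=(q[0]+q[1]-q[2]-q[3]);print('edge ang',np.arctan2(s[1],s[0]))
im=cv2.imread('pics/t4_full.png');D=np.load('pics/t4.npy');P=cloud(ci,D);z=P[...,2];hsv=cv2.cvtColor(im,cv2.COLOR_BGR2HSV)
roi=np.zeros(z.shape,bool);roi[160:240,250:352]=1
m=roi&(abs(z-.132)<.008)&(hsv[...,1]>60)
cc=max(cv2.findContours(m.astype(np.uint8),0,1)[0],key=cv2.contourArea);rr=cv2.minAreaRect(cc);box=cv2.boxPoints(rr)
q=np.array([plane(ci,*b,.132)[:2] for b in box]);print('lid',q, q.mean(0)-A)
for i in range(4):
    d=q[(i+1)%4]-q[i];print(np.hypot(*d),np.arctan2(d[1],d[0]))
m=np.zeros_like(roi);m[195:225,350:372]=1;m&=(abs(z-.135)<.012)
vv,uu=np.nonzero(m);print('post',uu.mean(),vv.mean(),len(vv),a(uu.mean(),vv.mean(),.135))
m=np.zeros_like(roi);m[225:262,270:330]=1;m&=(abs(z-.129)<.012)&(hsv[...,1]<60)
vv,uu=np.nonzero(m);q=P[m];print('handle px',len(vv),uu.min(),uu.max(),vv.min(),vv.max())
E
```

```text
rollertip0 (np.float64(0.1776), np.float64(-0.1224))
rollertop (np.float64(0.199), np.float64(-0.1305))
lobeL (np.float64(0.1712), np.float64(-0.0546))
lobeR (np.float64(0.1717), np.float64(-0.1504))
lobeL30 (np.float64(0.1736), np.float64(-0.0524))
[[ 0.81516706  0.01099077]
 [ 0.80944587 -0.03693274]
 [ 0.76731864 -0.03160746]
 [ 0.77105169  0.01475025]] [(np.float64(0.2437), np.float64(-0.0284)), (np.float64(0.2441), np.float64(-0.2266)), (np.float64(0.2019), np.float64(-0.2478)), (np.float64(0.1995), np.float64(-0.0158))]
blk centre ang 0.22100415650977212 -0.1297723381157423
edge ang -0.104952435171008
lid [[ 0.51136817  0.13040208]
 [ 0.66628099  0.11848488]
 [ 0.64437107 -0.09412909]
 [ 0.49062554 -0.0775045 ]] [0.00656144 0.00141334]
0.155370526359126 -0.07677719885031417
0.21373989858377013 -1.6734840961386248
0.1546417240388175 3.0338806259104767
0.20893875534597864 1.4713564166287314
post 361.925 208.2 40 (np.float64(0.1461), np.float64(-1.6774))
handle px 369 276 321 225 251
```

The lobes (crop 280 and 332) look off-centre about the roller (crop 322), which would be about +0.02 rad past the detent. I'll bring the wrist camera over the roller for a finer look.

play_rows:
  commands:
    - {"slide": [-43,-15.5,0],"delta_rot": [0,0,0],"fingers": 0.4}
    - {"slide": [-43,-15.5,0],"delta_rot": [0,0,0],"fingers": 0.4}
    - {"slide": [-43,-15.5,0],"delta_rot": [0,0,0],"fingers": 0.4}
    - {"slide": [-43,-15.5,0],"delta_rot": [0,0,0],"fingers": 0.4}
    - {"slide": [-43,-15.5,0],"delta_rot": [0,0,0],"fingers": 0.4}
    - {"slide": [-43,-15.5,0],"delta_rot": [0,0,0],"fingers": 0.4}
    - {"slide": [-43,-15.5,0],"delta_rot": [0,0,0],"fingers": 0.4}
    - {"slide": [-43,-15.5,0],"delta_rot": [0,0,0],"fingers": 0.4}
    - {"slide": [0,0,0],"delta_rot": [0,0,0],"fingers": 0.4}

```text
time_s: 9.6
position: [0.7016, 0.024, 0.221]
ee_rot: [-2.082, 2.352, 0.0]
ft_force: [-0.4, -0.4, -1.2]
opening: 0.0513
```

```bash
python3 - <<'E'
from plant import manip,capture,camera_info
from h import *
ci=camera_info('wrist');p,D=capture('wrist');cv2.imwrite('pics/w4.png',p);np.save('pics/w4ci.npy',ci,allow_pickle=True);np.save('pics/w4d.npy',D)
print(manip.get_obs()['position'],proj(ci,[.74,-.003,.03]))
E
```

```text
[0.70050193 0.02176122 0.22116487] (np.float64(270.4203952797726), np.float64(150.61858068765605))
```

View pics/w4.png

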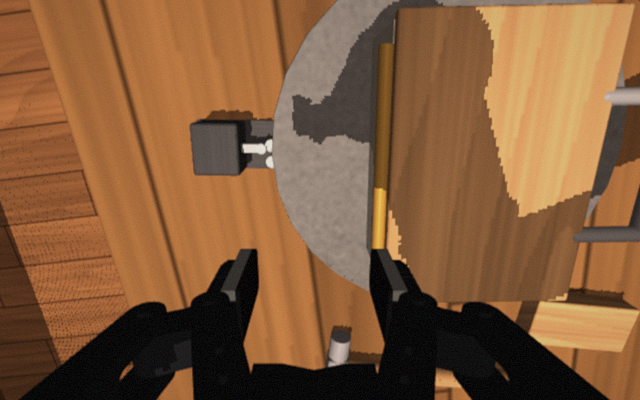

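```bash
python3 - <<'E'
from h import *
p=cv2.imread('pics/w4.png');cv2.imwrite('pics/w4z.png',cv2.resize(p[110:190,180:290],None,fx=7,fy=7,interpolation=cv2.INTER_CUBIC))
E
```

```text
(no output)
```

View pics/w4z.png

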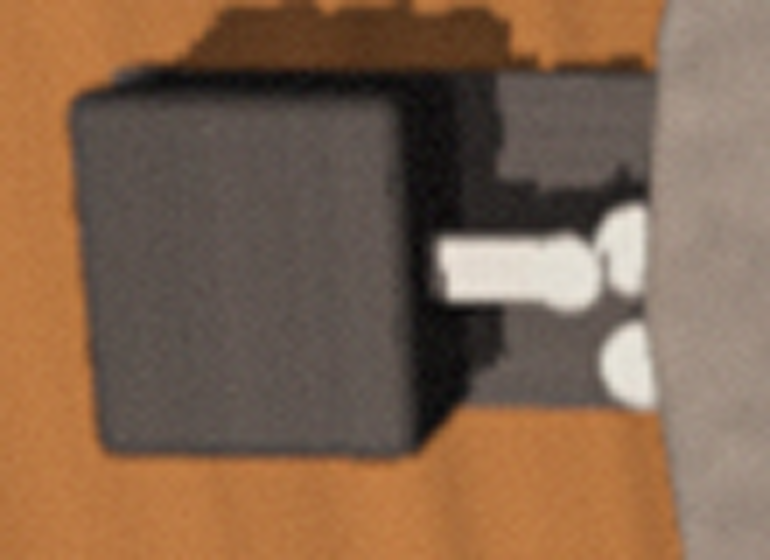

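The close-up shows the roller at y 273, between the lobes at y 250 and 365. That puts the table about 5 mm (0.028 rad) past centre, stuck on the second lobe. I'll take the post again and ease it back clockwise.

```bash
python3 - <<'E'
from plant import manip
from h import *
o=manip.get_obs()
delta(o,[.5566,-.1283,.221],down(3.015))
E
```

```text
slide [166.7 124.3   0.3] rot [ 0.001 -0.     0.003]
```

play_rows:
  commands:
    - {"slide": [33,25,0],"delta_rot": [0,0,0],"fingers": 0.4}
    - {"slide": [33,25,0],"delta_rot": [0,0,0],"fingers": 0.4}
    - {"slide": [33,25,0],"delta_rot": [0,0,0],"fingers": 0.4}
    - {"slide": [33,25,0],"delta_rot": [0,0,0],"fingers": 0.4}
    - {"slide": [34,24,0],"delta_rot": [0,0,0],"fingers": 0.4}
    - {"slide": [0,0,30],"delta_rot": [0,0,0],"fingers": 0.4}
    - {"slide": [0,0,30],"delta_rot": [0,0,0],"fingers": 0.4}
    - {"slide": [0,0,30],"delta_rot": [0,0,0],"fingers": 0.4}
    - {"slide": [0,0,28],"delta_rot": [0,0,0],"fingers": 0.4}
    - {"slide": [0,0,0],"delta_rot": [0,0,0],"fingers": 0.4}

```text
time_s: 10.65
position: [0.5522, -0.1309, 0.1008]
ee_rot: [2.069, -2.356, -0.01]
ft_force: [-0.7, -0.4, -0.2]
opening: 0.0511
```

play_rows:
  commands:
    - {"slide": [0,0,0],"delta_rot": [0,0,0],"fingers": 1}
    - {"slide": [0,0,0],"delta_rot": [0,0,0],"fingers": 1}
    - {"slide": [0,0,0],"delta_rot": [0,0,0],"fingers": 1}
    - {"slide": [0,0,0],"delta_rot": [0,0,0],"fingers": 1}
    - {"slide": [0,0,0],"delta_rot": [0,0,0],"fingers": 1}

```text
time_s: 11.15
position: [0.5567, -0.1303, 0.1064]
ee_rot: [-2.076, 2.356, -0.004]
ft_force: [-1.5, -0.6, 5.7]
opening: 0.0162
```

```bash
python3 st.py
```

```text
11.15 [ 0.55667415 -0.13034946  0.10642016] [-1.55 -0.63  5.73] 0.016155528893473842
0.14899893403442488 -1.6711388029116718
3.015260030774662 [ 0.82404709  1.43825664 -5.73599123]
```

play_rows:
  commands:
    - {"slide": [0,2,0],"delta_rot": [0,0,0.013],"fingers": 1}
    - {"slide": [0,2,0],"delta_rot": [0,0,0.013],"fingers": 1}
    - {"slide": [0,0,0],"delta_rot": [0,0,0],"fingers": 1}
    - {"slide": [0,0,0],"delta_rot": [0,0,0],"fingers": 1}

```text
time_s: 11.55
position: [0.5524, -0.1299, 0.1064]
ee_rot: [-2.045, 2.384, -0.003]
ft_force: [-2.2, -0.8, 8.7]
opening: 0.0164
```

```bash
python3 st.py
```

```text
11.55 [ 0.55241282 -0.12990597  0.10641722] [-2.18 -0.76  8.67] 0.016379449543437383
0.14904614235257233 -1.6998877084626656
2.9886883841050556 [ 1.09077182  2.02321978 -8.67276788]
```

play_rows:
  commands:
    - {"slide": [0,0,0],"delta_rot": [0,0,0],"fingers": 0.7}
    - {"slide": [0,0,0],"delta_rot": [0,0,0],"fingers": 0.4}
    - {"slide": [0,0,0],"delta_rot": [0,0,0],"fingers": 0.4}
    - {"slide": [0,0,-30],"delta_rot": [0,0,0],"fingers": 0.4}
    - {"slide": [0,0,-40],"delta_rot": [0,0,0],"fingers": 0.4}
    - {"slide": [0,0,-45],"delta_rot": [0,0,0],"fingers": 0.4}
    - {"slide": [-34,-24,0],"delta_rot": [0,0,0],"fingers": 0.4}
    - {"slide": [-34,-24,0],"delta_rot": [0,0,0],"fingers": 0.4}
    - {"slide": [-34,-24,0],"delta_rot": [0,0,0],"fingers": 0.4}
    - {"slide": [-34,-24,0],"delta_rot": [0,0,0],"fingers": 0.4}

```text
time_s: 12.55
position: [0.6684, -0.0084, 0.219]
ee_rot: [2.045, -2.385, -0.001]
ft_force: [-0.1, -0.4, -0.7]
opening: 0.0514
```

play_rows:
  commands:
    - {"slide": [-31,-26,0],"delta_rot": [0,0,-0.025],"fingers": 0.4}
    - {"slide": [0,0,0],"delta_rot": [0,0,0],"fingers": 0.4}

```text
time_s: 12.75
position: [0.7004, 0.0206, 0.2166]
ee_rot: [2.079, -2.354, -0.001]
ft_force: [-0.5, -1.8, 0.1]
opening: 0.0514
```

```bash
python3 - <<'E'
from plant import manip,capture,camera_info
from h import *
ci=camera_info('wrist');p,D=capture('wrist');cv2.imwrite('pics/w5.png',p);np.save('pics/w5ci.npy',ci,allow_pickle=True);np.save('pics/w5d.npy',D)
u,v=map(int,proj(ci,[.76,-.005,.03]));print(u,v)
cv2.imwrite('pics/w5z.png',cv2.resize(p[v-40:v+40,u-55:u+55],None,fx=7,fy=7,interpolation=cv2.INTER_CUBIC))
o=manip.get_obs();print(o['position'])
E
```

```text
248 155
[0.69879173 0.01896219 0.21693039]
```

View pics/w5z.png

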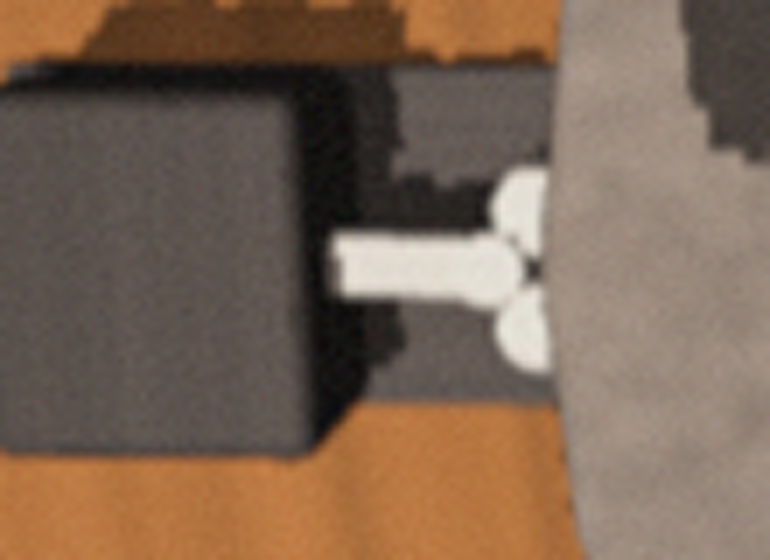

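View pics/w5.png

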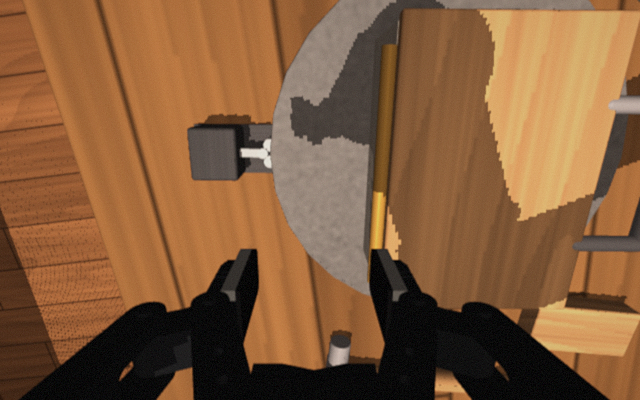

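The roller now sits squarely between the two lobes, at y 215 and 325 with the roller at 270. Next is the bow.

```bash
python3 - <<'E'
from plant import manip
from h import *
o=manip.get_obs()
delta(o,[.4575,.0326,.22],down(3.014))
E
```

```text
slide [ 16.8 241.1  -2.4] rot [ 0.003 -0.     0.002]
```

play_rows:
  commands:
    - {"slide": [3,40,0],"delta_rot": [0,0,0],"fingers": 0.6}
    - {"slide": [3,40,0],"delta_rot": [0,0,0],"fingers": 0.6}
    - {"slide": [3,40,0],"delta_rot": [0,0,0],"fingers": 0.6}
    - {"slide": [3,40,0],"delta_rot": [0,0,0],"fingers": 0.6}
    - {"slide": [3,40,0],"delta_rot": [0,0,0],"fingers": 0.6}
    - {"slide": [2,41,-3],"delta_rot": [0,0,0],"fingers": 0.6}
    - {"slide": [0,0,0],"delta_rot": [0,0,0],"fingers": 0.6}
    - {"slide": [0,0,0],"delta_rot": [0,0,0],"fingers": 0.6}

```text
time_s: 13.6
position: [0.4559, 0.0303, 0.2231]
ee_rot: [-2.074, 2.357, -0.001]
ft_force: [-0.1, -0.8, -1.2]
opening: 0.0341
```

```bash
python3 - <<'E'
from plant import manip,capture,camera_info
from h import *
o=manip.get_obs();print(o['position'],o['opening'])
ci=camera_info('wrist');p,D=capture('wrist');cv2.imwrite('pics/w6.png',p);np.save('pics/w6ci.npy',ci,allow_pickle=True);np.save('pics/w6d.npy',D)
print(proj(ci,[.4575,.0326,.127]))
delta(o,[.4575,.0326,.108],down(3.014))
E
```

```text
[0.45590881 0.03025297 0.22314207] 0.03409655463995859
(np.float64(310.4335045481635), np.float64(204.03475910794742))
slide [ -2.4  -1.1 115.1] rot [-0.002  0.001 -0.   ]
```

View pics/w6.png

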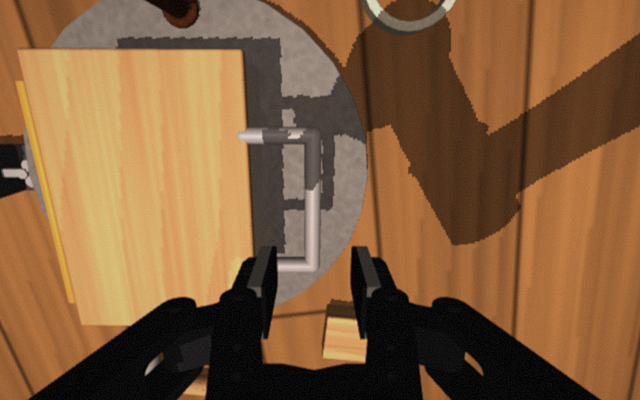

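The bar runs from (312,132) to (312,268). Its middle is at (312,200), against a predicted (310,204), and it is aligned with the pads. I'll descend.

play_rows:
  commands:
    - {"slide": [-2,0,25],"delta_rot": [0,0,0],"fingers": 0.6}
    - {"slide": [0,0,30],"delta_rot": [0,0,0],"fingers": 0.6}
    - {"slide": [0,0,30],"delta_rot": [0,0,0],"fingers": 0.6}
    - {"slide": [0,0,20],"delta_rot": [0,0,0],"fingers": 0.6}
    - {"slide": [0,0,10],"delta_rot": [0,0,0],"fingers": 0.6}
    - {"slide": [0,0,0],"delta_rot": [0,0,0],"fingers": 0.6}

```text
time_s: 14.25
position: [0.457, 0.0324, 0.1059]
ee_rot: [2.072, -2.357, -0.002]
ft_force: [-0.1, 0.3, 0.4]
opening: 0.0344
```

play_rows:
  commands:
    - {"slide": [0,0,0],"delta_rot": [0,0,0],"fingers": 1}
    - {"slide": [0,0,0],"delta_rot": [0,0,0],"fingers": 1}
    - {"slide": [0,0,0],"delta_rot": [0,0,0],"fingers": 1}
    - {"slide": [0,0,0],"delta_rot": [0,0,0],"fingers": 1}
    - {"slide": [0,0,0],"delta_rot": [0,0,0],"fingers": 1}
  grip_force: 35

```text
time_s: 14.75
position: [0.4577, 0.0331, 0.1082]
ee_rot: [-2.074, 2.357, -0.001]
ft_force: [-1.9, 1.4, 5.5]
opening: 0.0106
```

```bash
python3 st.py; python3 - <<'E'
from plant import manip,capture
from h import *
p,D=capture('wrist');cv2.imwrite('pics/w7.png',p)
E
```

```text
14.75 [0.45766036 0.03309214 0.10824766] [-1.94  1.39  5.5 ] 0.010600019881944934
0.11494800109042891 3.0090395138176533
3.013828886535793 [-1.13096595  2.09398823 -5.49813409]
```

View pics/w7.png

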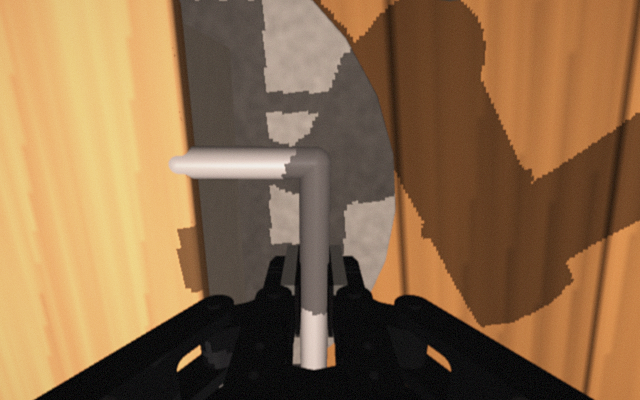

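play_rows:
  commands:
    - {"slide": [0,-0.3,-9.9],"delta_rot": [0,0,0],"fingers": 1}
    - {"slide": [0,-0.8,-9.9],"delta_rot": [0,0,0],"fingers": 1}
    - {"slide": [0,-1.3,-9.9],"delta_rot": [0,0,0],"fingers": 1}
    - {"slide": [0,-1.8,-9.8],"delta_rot": [0,0,0],"fingers": 1}
    - {"slide": [0,-2.3,-9.7],"delta_rot": [0,0,0],"fingers": 1}

```text
time_s: 15.3
position: [0.4636, 0.0322, 0.1573]
ee_rot: [-2.074, 2.359, 0.001]
ft_force: [2.2, 2.7, -3.4]
opening: 0.0106
```

```bash
cat > lid.py <<'E'
from plant import manip
from h import *
o=manip.get_obs();d=np.array([np.cos(-.128),np.sin(-.128)]);H=np.array([.5716,.0179])+.075*d
p=o['position'];v=p[:2]-H;x=v@d;zz=p[2]+.019-.127;R0=R.from_rotvec(o['ee_rot']).as_matrix()
print('t',o['time_s'],'x',x.round(4),'lat',(v@[-d[1],d[0]]).round(4),'z',zz.round(4),'r',np.hypot(x,zz).round(4),'theta',np.arctan2(zz,-x).round(4),'F',(R0.T@o['ft_force']).round(1),'M',o['moment'].round(2),'op',o['opening'],'tz',R0[:,2].round(3))
E
python3 lid.py
```

```text
t 15.3 x -0.184 lat 0.0004 z 0.0493 r 0.1905 theta 0.2617 F [-3.  -1.8  3.4] M [ 0.86 -0.22 -0.08] op 0.010626910209902555 tz [ 0.     0.001 -1.   ]
```

Tracking is good and the forces are small, so I'll go on with the arc.

play_rows:
  commands:
    - {"slide": [0,-2.8,-9.5],"delta_rot": [0,0,0],"fingers": 1}
    - {"slide": [0,-3.3,-9.4],"delta_rot": [0,0,0],"fingers": 1}
    - {"slide": [0,-3.8,-9.2],"delta_rot": [0,0,0],"fingers": 1}
    - {"slide": [0,-4.3,-9.0],"delta_rot": [0,0,0],"fingers": 1}
    - {"slide": [0,-4.8,-8.7],"delta_rot": [0,0,0],"fingers": 1}
    - {"slide": [0,-5.2,-8.5],"delta_rot": [0,0,0],"fingers": 1}
    - {"slide": [0,-5.6,-8.2],"delta_rot": [0,0,0],"fingers": 1}
    - {"slide": [0,-6.0,-7.9],"delta_rot": [0,0,0],"fingers": 1}
    - {"slide": [0,-6.5,-7.6],"delta_rot": [0,0,0],"fingers": 1}
    - {"slide": [0,-6.9,-7.2],"delta_rot": [0,0,0],"fingers": 1}

```text
time_s: 16.3
position: [0.5087, 0.026, 0.2425]
ee_rot: [2.07, -2.354, -0.01]
ft_force: [-11.7, 9.6, 8.3]
opening: 0.0104
```

```bash
python3 lid.py
```

```text
t 16.3 x -0.1384 lat 0.0 z 0.1345 r 0.193 theta 0.771 F [-8.1 12.9 -8.2] M [ 2.55  3.62 -0.1 ] op 0.01044089512023821 tz [-0.009  0.    -1.   ]
```

play_rows:
  commands:
    - {"slide": [-2,2,-2],"delta_rot": [0,0,0],"fingers": 1}
    - {"slide": [0,0,0],"delta_rot": [0,0,0],"fingers": 1}

```text
time_s: 16.5
position: [0.5093, 0.0262, 0.2433]
ee_rot: [2.071, -2.356, -0.0]
ft_force: [-0.5, -3.9, -4.2]
opening: 0.0109
```

```bash
python3 lid.py; python3 - <<'E'
from plant import manip,capture
from h import *
p,D=capture('side');cv2.imwrite('pics/s8.png',cv2.resize(p[120:300,200:460],None,fx=3,fy=3,interpolation=cv2.INTER_CUBIC))
p,D=capture('wrist');cv2.imwrite('pics/w8.png',p)
E
```

```text
t 16.5 x -0.1378 lat 0.0003 z 0.1353 r 0.1931 theta 0.776 F [ 3.9 -0.   4.2] M [-0.88  0.34 -0.09] op 0.010895507247536308 tz [-0.004 -0.003 -1.   ]
```

View pics/s8.png

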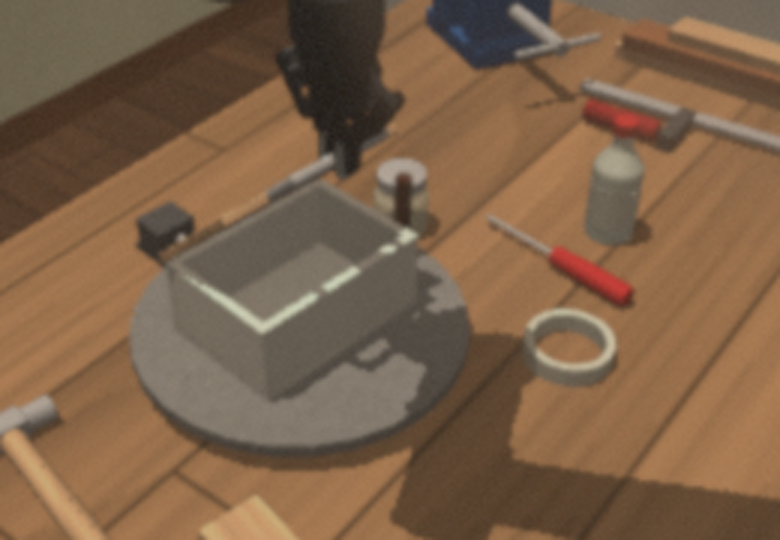

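View pics/w8.png

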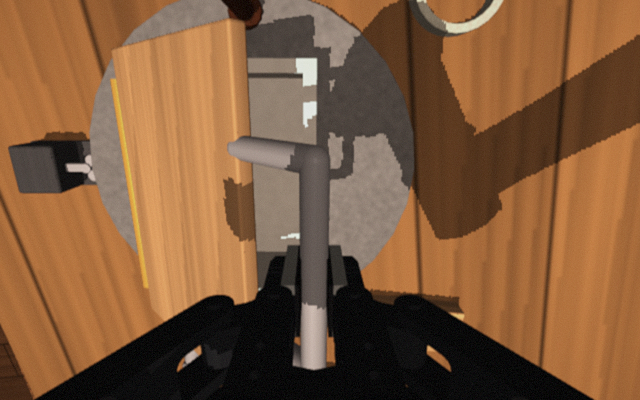

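play_rows:
  commands:
    - {"slide": [0,-7.3,-7.1],"delta_rot": [0,0,0],"fingers": 1}
    - {"slide": [0,-7.6,-6.7],"delta_rot": [0,0,0],"fingers": 1}
    - {"slide": [0,-8.0,-6.2],"delta_rot": [0,0,0],"fingers": 1}
    - {"slide": [0,-8.3,-5.8],"delta_rot": [0,0,0],"fingers": 1}
    - {"slide": [0,-8.6,-5.4],"delta_rot": [0,0,0],"fingers": 1}

```text
time_s: 17.1
position: [0.549, 0.021, 0.2768]
ee_rot: [2.072, -2.355, 0.0]
ft_force: [-8.1, -4.6, 5.8]
opening: 0.0108
```

```bash
python3 lid.py
```

```text
t 17.1 x -0.0979 lat 0.0002 z 0.1688 r 0.1951 theta 1.0454 F [ 5.6  7.5 -5.8] M [-1.2   2.45  0.01] op 0.010821779787116953 tz [-0.004 -0.003 -1.   ]
```

play_rows:
  commands:
    - {"slide": [1,-6.5,-6],"delta_rot": [0,0,0],"fingers": 1}
    - {"slide": [0,-9.2,-4.6],"delta_rot": [0,0,0],"fingers": 1}
    - {"slide": [0,-9.4,-4.1],"delta_rot": [0,0,0],"fingers": 1}
    - {"slide": [0,-9.7,-3.6],"delta_rot": [0,0,0],"fingers": 1}
    - {"slide": [0,-9.8,-3],"delta_rot": [0,0,0],"fingers": 1}

```text
time_s: 17.6
position: [0.5947, 0.0149, 0.2983]
ee_rot: [2.074, -2.358, 0.003]
ft_force: [-3.3, -5.1, 2.3]
opening: 0.0102
```

```bash
python3 lid.py;  python3 - <<'E'
from plant import manip,capture
from h import *
p,D=capture('side');cv2.imwrite('pics/s9.png',cv2.resize(p[100:280,200:460],None,fx=3,fy=3,interpolation=cv2.INTER_CUBIC))
p,D=capture('wrist');cv2.imwrite('pics/w9.png',p)
E
```

```text
t 17.6 x -0.0517 lat -0.0 z 0.1903 r 0.1972 theta 1.3055 F [ 5.5  2.6 -2.3] M [-1.4   1.23 -0.02] op 0.010191279437671116 tz [ 0.    -0.002 -1.   ]
```

View pics/s9.png

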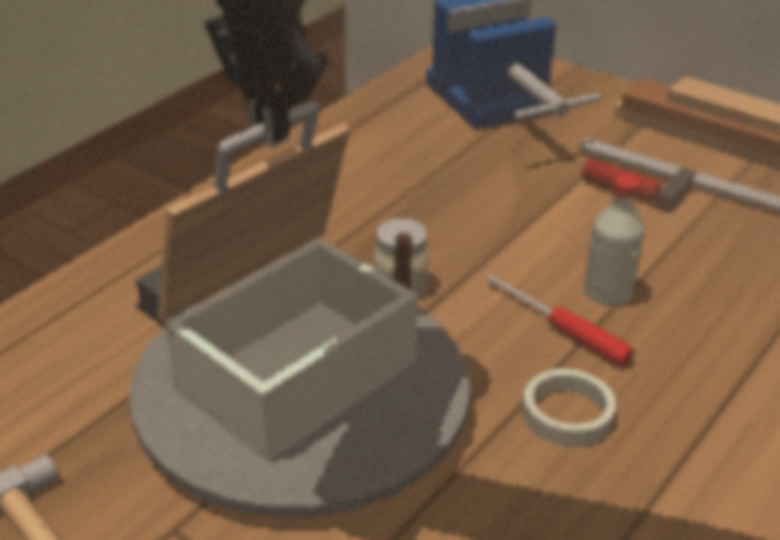

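View pics/w9.png

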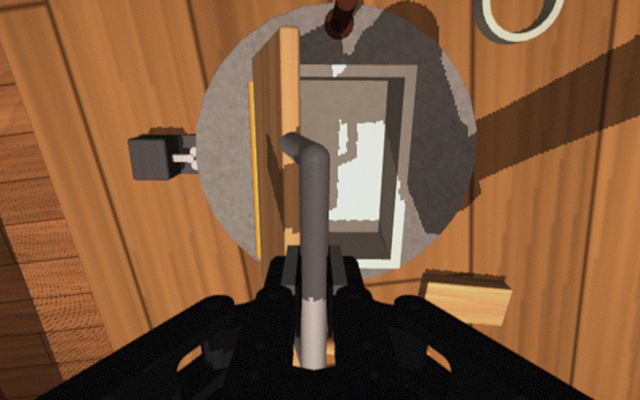

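play_rows:
  commands:
    - {"slide": [1,-10,-1.5],"delta_rot": [0,0,0],"fingers": 1}
    - {"slide": [0,-10.2,-1],"delta_rot": [0,0,0],"fingers": 1}
    - {"slide": [0,-10,-0.5],"delta_rot": [0,0,0],"fingers": 1}
    - {"slide": [0,-9,0],"delta_rot": [0,0,0],"fingers": 1}
    - {"slide": [0,-6,0],"delta_rot": [0,0,0],"fingers": 1}
    - {"slide": [0,0,0],"delta_rot": [0,0,0],"fingers": 1}
    - {"slide": [0,0,0],"delta_rot": [0,0,0],"fingers": 1}

```text
time_s: 18.4
position: [0.6416, 0.0087, 0.3038]
ee_rot: [-2.072, 2.354, -0.011]
ft_force: [-1.3, -2.8, 7.8]
opening: 0.0107
```

```bash
python3 lid.py;  python3 - <<'E'
from plant import manip,capture,camera_info
from h import *
for n in('side','top','wrist'):
    ci=camera_info(n);p,D=capture(n);cv2.imwrite(f'pics/{n}10.png',p);np.save(f'pics/{n}10.npy',D);np.save(f'pics/{n}10ci.npy',ci,allow_pickle=True)
p=cv2.imread('pics/side10.png');cv2.imwrite('pics/s10.png',cv2.resize(p[100:280,200:460],None,fx=3,fy=3,interpolation=cv2.INTER_CUBIC))
E
```

```text
t 18.4 x -0.0044 lat -0.0002 z 0.1958 r 0.1959 theta 1.5484 F [ 2.9  0.9 -7.8] M [-0.75  0.56 -0.09] op 0.010695966531033807 tz [ 0.009 -0.001 -1.   ]
```

View pics/s10.png

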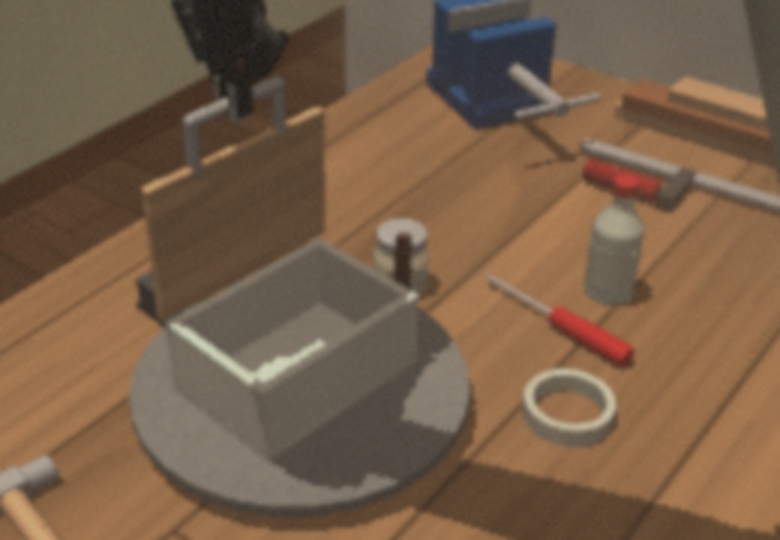

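View pics/wrist10.png

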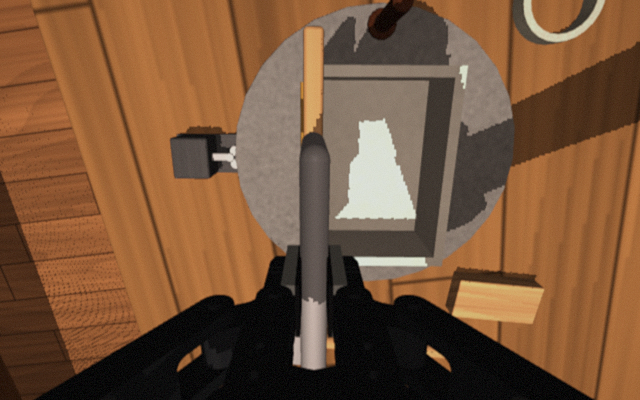

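```bash
cat > pl.py <<'E'
import sys
from plant import camera_info
from h import *
k=sys.argv[1]
D=np.load(f'pics/side{k}.npy');im=cv2.imread(f'pics/side{k}.png');ci=camera_info('side');P=cloud(ci,D)
d=np.array([np.cos(-.128),np.sin(-.128)]);l=np.array([-d[1],d[0]]);H=np.array([.5716,.0179])+.075*d
q=P[...,:2]-H;x=q@d;y=q@l;z=P[...,2]-.127
m=(abs(x)<.03)&(abs(y)<.09)&(z>.02)&(z<.13)
A=np.c_[z[m],y[m],np.ones(m.sum())];b=x[m]
for _ in range(3):
    s,*_r=np.linalg.lstsq(A,b,rcond=None);r=b-A@s;k2=abs(r)<max(.002,2*r.std());A,b=A[k2],b[k2]
print(len(b),'dx/dz',s[0].round(4),'dx/dy',s[1].round(4),'x0',s[2].round(4),'rms',r.std().round(4),'theta',(np.pi/2+np.arctan(s[0])).round(4))
# bow bar from side depth
m=(abs(x)<.03)&(abs(y)<.05)&(z>.18)&(z<.21)&(abs(y)>.02);print('bar',np.median(x[m]),np.median(z[m]),m.sum())
E
python3 pl.py 10
```

```text
1462 dx/dz -0.0225 dx/dy 0.0051 x0 -0.0037 rms 0.001 theta 1.5483
bar -0.007560455414007019 0.19279829502177837 93
```

The plane fit of the panel (1.548 rad) agrees with the TCP-based angle (1.548), so it needs about 4.3 mm more.

play_rows:
  commands:
    - {"slide": [1,-2.3,-1],"delta_rot": [0,0,0],"fingers": 1}
    - {"slide": [0,-2,-0.5],"delta_rot": [0,0,0],"fingers": 1}
    - {"slide": [0,0,0],"delta_rot": [0,0,0],"fingers": 1}
    - {"slide": [0,0,0],"delta_rot": [0,0,0],"fingers": 1}
    - {"slide": [0,0,0],"delta_rot": [0,0,0],"fingers": 1}
    - {"slide": [0,0,0],"delta_rot": [0,0,0],"fingers": 1}

```text
time_s: 19.15
position: [0.645, 0.0082, 0.3039]
ee_rot: [-2.072, 2.354, -0.006]
ft_force: [-1.5, -1.3, 6.3]
opening: 0.0105
```

```bash
python3 lid.py;  python3 - <<'E'
from plant import manip,capture,camera_info
from h import *
for n in('side','wrist'):
    ci=camera_info(n);p,D=capture(n);cv2.imwrite(f'pics/{n}11.png',p);np.save(f'pics/{n}11.npy',D)
p=cv2.imread('pics/wrist11.png');cv2.imwrite('pics/w11.png',cv2.resize(p[110:200,150:260],None,fx=6,fy=6,interpolation=cv2.INTER_CUBIC))
E
python3 pl.py 11;python3 lid.py
```

```text
t 19.15 x -0.001 lat -0.0003 z 0.1959 r 0.1959 theta 1.5659 F [ 1.5  1.3 -6.3] M [-0.09  0.67 -0.03] op 0.010453628826058537 tz [ 0.007  0.    -1.   ]
1502 dx/dz -0.0044 dx/dy 0.005 x0 -0.0037 rms 0.0011 theta 1.5663
bar -0.003904718170995874 0.1921367177066287 95
t 19.25 x -0.001 lat -0.0003 z 0.1959 r 0.1959 theta 1.5658 F [ 0.9  1.1 -6.1] M [-0.09  0.65 -0.06] op 0.010130899453657244 tz [ 0.006  0.    -1.   ]
```

View pics/w11.png

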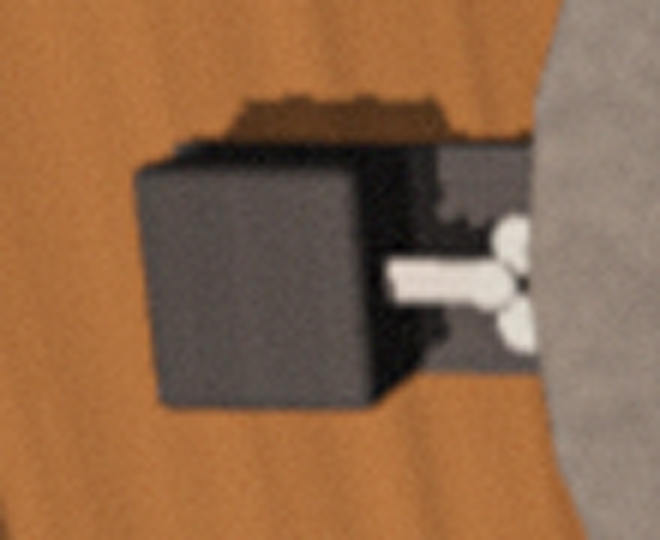

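play_rows:
  commands:
    - {"slide": [0.5,-1,-0.5],"delta_rot": [0,0,0],"fingers": 1}
    - {"slide": [0,0,0],"delta_rot": [0,0,0],"fingers": 1}
    - {"slide": [0,0,0],"delta_rot": [0,0,0],"fingers": 1}
    - {"slide": [0,0,0],"delta_rot": [0,0,0],"fingers": 1}
    - {"slide": [0,0,0],"delta_rot": [0,0,0],"fingers": 1}
    - {"slide": [0,0,0],"delta_rot": [0,0,0],"fingers": 1}

```text
time_s: 19.85
position: [0.6457, 0.008, 0.3039]
ee_rot: [-2.073, 2.354, -0.005]
ft_force: [-1.6, 0.9, 6.5]
opening: 0.0104
```

```bash
python3 lid.py;  python3 - <<'E'
from plant import manip,capture,camera_info
from h import *
for n in('side','wrist','top'):
    p,D=capture(n);cv2.imwrite(f'pics/{n}12.png',p);np.save(f'pics/{n}12.npy',D)
E
python3 pl.py 12;python3 lid.py
```

```text
t 19.85 x -0.0002 lat -0.0003 z 0.1959 r 0.1959 theta 1.5697 F [-0.7  1.7 -6.5] M [ 0.43  0.64 -0.06] op 0.010426306865337853 tz [ 0.006  0.001 -1.   ]
1468 dx/dz -0.0016 dx/dy 0.004 x0 -0.0036 rms 0.0011 theta 1.5692
bar -0.003617434705356935 0.19292603919616066 94
t 20.0 x -0.0002 lat -0.0003 z 0.1959 r 0.1959 theta 1.5697 F [-1.6  1.8 -6. ] M [ 0.35  0.7  -0.14] op 0.010539917077287873 tz [ 0.006  0.001 -1.   ]
```

View pics/top12.png

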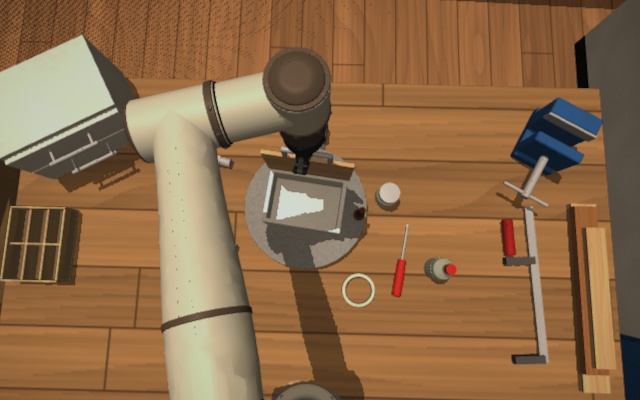

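View pics/wrist12.png

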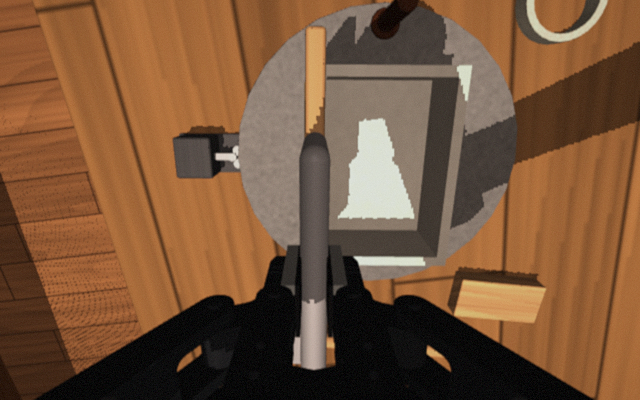

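The lid is plumb (1.569 to 1.570 rad) and steady, and the roller is in the notch at (238,157). In the top view the jar (388,195), tape (358,290), screwdriver and glue are where they started. I'm handing in.

```bash
python3 -c "
from plant import job_done;print(job_done())"; python3 lid.py
```

```text
the job is handed in; nothing more can be done
None
the job is handed in; nothing more can be done
```

With the lid shut I turned the table anticlockwise by its post into the detent, then raised the lid by the bow to its balance point. I handed in at about 20 s, still holding it there.

**Last checks:**
- **Lid angle:** the TCP position gave 1.570 rad and a plane fit of the panel gave 1.569 rad, against 1.571 for plumb. The lid did not move between readings.
- **Table:** the wrist view showed the roller centred between the two lobes.
- **Grip:** it was closed on the bar, with about 6 N of downward push on the handle left over.
- **Other things:** the jar, tape, screwdriver and glue looked unmoved in the last top view. The offcut showed only in the wrist view, and the arm hid most of the hammer, so I did not check those two against their starting positions.

**What did not go smoothly:**
- **First lobe:** a slow push of up to about 32 N, well above the expected 5–10 N, stalled there. I backed off and took it a little faster.
- **Overshoot:** the table then stopped about 0.03 rad past the detent, with the roller on the second lobe. I gripped the post again and eased it back before touching the lid.
- **Bar in the pads:** it slid about 6 mm towards the fingertips while the lid was raised, but stayed held.

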